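Load the consolidation tray and hold the sprung hatch at its balance

ROBOT

A 6-joint arm with a two-finger parallel gripper is mounted at the origin on a cart in front of the work surface, level with it; the furniture and walls round the work are solid. World frame = base frame: x ahead of the robot, y to its left, z up, the work surface at z = 0. Lengths are in m, angles in degrees, forces in N, time in s.
With the tool pointing down it reaches from about 0.35 to 0.875 m from the base axis. Payload 4.2 kg.
Tool frame: the origin (TCP) lies where the fingers leave the gripper's body, on its centre line; the fingertips stand 70 mm ahead of it and the grasp point (between the pads) lies 51 mm ahead of it; z points along the fingers, y is the direction in which the jaws open and shut (so a half turn about z gives the same grasp; the last joint's range is limited). The gripper opens to 87 mm and grips with 3 to 60 N. Pads are 19 mm wide; open, the fingers measure 117 mm over their backs; the gripper's body (75 mm by 190 mm) begins 51 mm behind the grasp point.
Start: joints at [-60.069, 22.042, 0.453, 0, -68.411, -14.817], TCP at [0.163, -0.603, 0.292] pointing down, gripper open.
Joint ranges: [-179.83, 179.83], [-69.29, 118.12], [-61.27, 80.66], [-181.25, 117.63], [-171.15, -9.14], [-177.46, 177.46]. Speed limits (degrees/s): [159.86, 159.86, 180, 180, 180, 180].

INTERFACE

Orientations are given as a 3x3 rotation matrix whose columns are the frame's x, y, z axes.
In Python, from station import sense, capture, camera_model, finish_job gives the robot as it stands.
- The arm moves only by the shell command python3 -m inch 'ROWS'. ROWS is JSON, a list of rows, each an object with "hand": the closure, from 0 (fully open) to 1 (shut); "slide": the shift along the world's x, y, z in cm, a list of three; "yaw": the turn about the world's z in rad. A call has 1 to 10 rows; each row is the pose to reach, as a shift and turn from the pose commanded when the call began; what a row does not reach only later rows make up. A row lasts 1/8 s, in which the tool goes at most 62.5 mm and 10.7 degrees, less where a joint would pass 70% of its speed; a pose out of reach is approached as far as the arm can. A call with a gripper value outside its range is refused whole. The fingers move at their own pace and stop on an object; the grip force is fixed at half the most. Time passes only in rows, so rows that repeat a pose let the fingers close. It gives the time, the measured TCP pose, the force and the opening at its end, in the units of the state.
- sense(): the state, without advancing time (a new reading comes with each control period).
- capture(name): name is "scene" or "top" or "wrist"; returns the picture (400x640x3 uint8, blue, green, red); there is no depth.
- camera_model(name): a dict with "mtx" (3x3 intrinsics, pixels), "xyz" and "orientation" of the camera in the world; the wrist camera has in their place "tool_from_camera" (4x4, takes a point from camera to tool coordinates, whose origin is the TCP and whose axes are the flange's). Camera axes: x right, y up, looking along -z (the intrinsics and any distortion apply to the point x, -y, -z); pixel columns grow to the right and rows downward; lengths in m; the calibration is good to about 2 mm. A picture is of the moment at which its call begins: read the wrist's pose just before it. camera_model takes no time and is no camera call.
- finish_job(): hands the job in, once; it reports no verdict.
The state is a dict: "time_s": time; "joints": joint angles; "joint_velocities": joint speeds; "effort": joint torques, N m; "tcp_pos": TCP position; "ee_rot": TCP orientation; "wrist_force": force on the tool from outside, world axes, zero at the start; "moment": the same for the moment, N m; "gripper_width": opening from 0.0 (shut) to 1.0 (fully open).
Only numpy, scipy, OpenCV 4.12 (cv2) and the standard library are available. Lean on these libraries where they do the work, as an engineer would, in place of code of your own. Each camera call takes 0.05 s, during which the arm holds its last target. There are 200 camera calls.

TASK

Get the consolidation chamber ready for loading: lay the toe bone in the bone-shaped nest of the loading tray with its big knuckle in the wide end, and stand the capped vial of crumbs upright in the round nest that fits it closely. Then open the chamber's sprung hatch for me: lift it past its balance point, to feel that the spring still takes its weight, without letting it fly back to its stop or drop, and ease it back to just below that point, on the side where it would fall shut by itself and keep the fumes in. Finish there, still holding the hatch steady with the gripper, so that I can set the tray inside; leave the bottles, brush and tape where they are.

Things in the scene. Friction and masses are not known exactly. Their poses are not given: they have to be found in the camera images.
- bone_mid (a point): toe bone, a loose tan fossil, dumbbell-shaped, 92 mm long, about 0.06 kg; the point is mid-shaft (shaft 21 mm wide, 23 mm high; grip across it), 11 mm above what it lies on. Its long axis towards the big knuckle (36 mm wide, 30 mm high) points 124 degrees (2.164 rad) counter-clockwise from the point's own x; z is up. The small knuckle at the other end is 30 mm wide, 24 mm high
- bone_big_end (a point): a point in the middle of the bone's big knuckle, 30.5 mm from bone_mid along the long axis, also 11 mm above the surface it lies on
- bone_nest_mid (a point): where bone_mid is when the bone lies in its nest, 11 mm above the nest's floor, 19 mm above the bench. The nest is a bone-shaped pocket 12 mm deep along the tray's y; its wide end (43 mm) is at the tray's +y, its narrow end (36 mm) at -y; 3 to 4 mm play round the bone. A 38 mm wide slot along the tray's x through this point leaves room for the fingers. The point's axes are the tray's
- bone_nest_wide_end (a point): where bone_big_end is when the bone lies in its nest, 30.5 mm from bone_nest_mid along the tray's +y. The loading tray is a fixed aluminium plate 156 (x) x 136 (y) x 8 mm with white plastic nests: the bone nest on its -x half, and on its +x half, beginning 37 mm from bone_nest_mid, a block with two round holes whose top is 30 mm above the bench
- vial_middle (a point): vial, an upright clear round jar 68 mm high and 30 mm in diameter with a white cap 34 mm in diameter and 12 mm high, loose, about 0.03 kg; the point is its centre, half-way up (34 mm above its foot)
- vial_nest (a point): where vial_middle is when the vial stands in its nest: 42 mm above the bench. The nest is a round hole of 34 mm with a bevelled mouth in the tray's taller white block; the block's top is 12 mm below this point, the hole's floor 34 mm below it. The wider hole (56 mm) beside it, 60 mm towards the tray's -y, is for a jar and stays empty
- hatch (a joint): hatch of the chamber, rad: 0 shut, positive raised, stop at 1.75. A flat aluminium frame with clear window, 202 x 266 x 12 mm, hinged along the chamber's far upper edge, coil springs on the hinge. Balance point 1.00 rad (57 degrees): below it the hatch falls shut by itself, above it the springs carry it open. At the handle it weighs about 1.5 N when shut, under 1 N near balance
- hatch_handle (a point): middle of the hatch's bar handle, a round dark steel bar 12 mm thick along the chamber's y, 104 mm free between its two posts, 31 mm gap under it; it slips round between gripping pads as the hatch turns. Shut, it is 166 mm above the bench; it lies 190 mm from the hinge axis along the point's -x and 46 mm along its z. The point's axes turn with the hatch: y is the bar, z the hatch's normal
- hatch_hinge (a point): point of the hatch's hinge axis straight behind the handle, 120 mm above the bench; the axis runs along the point's y. The point turns with the hatch
- chamber_middle (a point): fixed chamber, a grey open-topped metal box 220 (x) x 260 (y) x 115 mm; the point is the centre of its rim, 115 mm above the bench; its +x points to the hinge, its axes do not turn with the hatch
- glue_bottle: white bottle with an orange nozzle, 48 mm in diameter, 154 mm high, standing by the tray; leave alone. Origin under its centre
- consolidant_bottle: brown bottle with a black cap, 54 mm in diameter, 105 mm high; leave alone. Origin under its centre
- tape_roll: roll of tape, 86 mm wide, 19 mm high; leave alone. Origin under its centre
- brush_2: thin red-handled brush lying flat, 184 mm long; leave alone. Origin under its centre
Not all that is in view belongs to the job. Several things look just like the part that bears vial_middle: the one meant starts farthest from the robot's base. There is more than one size of the part that bears bone_mid; the job needs the larger.

How it is judged:
By the outcome, as a careful person would: the job done as asked, in the order asked, and still so for the second after the job is handed in, while the arm keeps its last pose, push and grip.
It also fails if it takes over 61 s, if anything falls off the work surface, if the arm or the gripper's body presses on something with over 40 N, if the wrist force passes 120 N, or if a joint passes its speed limit or range.

## Working session

There is one attempt and no reset: what is moved stays moved. The work goes in short steps, Python scripts to look and compute and a shell command to move; the robot and the scene stay as the last step left them, time stands still between calls to the robot, and variables do not carry over. Pictures are saved under pics/ and viewed, about 8 in all and at most 12, crops included, and the job is handed in when it is done.

```bash
mkdir -p pics; ls
python3 - <<'E'
from station import *
import cv2
for n in("scene","top"):
    cv2.imwrite(f"pics/{n}0.png",capture(n)); print(n,camera_model(n))
print(camera_model("wrist")); print(sense())
E
```

```text
pics
scene {'mtx': array([[370.11470945,   0.        , 315.15059582],
       [  0.        , 370.11470945, 201.75983785],
       [  0.        ,   0.        ,   1.        ]]), 'xyz': array([-0.27120633,  0.53375744,  0.55426907]), 'orientation': array([[-0.49461941,  0.36246711, -0.78991723],
       [-0.86875913, -0.18038866,  0.46121309],
       [ 0.02468246,  0.91437275,  0.40412034]])}
top {'mtx': array([[462.80515222,   0.        , 323.71122442],
       [  0.        , 462.80515222, 204.36512409],
       [  0.        ,   0.        ,   1.        ]]), 'xyz': array([0.42377917, 0.06547251, 1.63817041]), 'orientation': array([[-0.00678555,  0.99414875, -0.10780643],
       [-0.99966889, -0.00406797,  0.02540791],
       [ 0.02482069,  0.10794314,  0.99384718]])}
{'mtx': array([[333.85920166,   0.        , 318.48420268],
       [  0.        , 333.85920166, 204.1104092 ],
       [  0.        ,   0.        ,   1.        ]]), 'tool_from_camera': array([[ 7.43486599e-05,  9.60068465e-01,  2.79765147e-01,
         7.70780284e-02],
       [ 9.99999991e-01, -1.03102450e-04,  8.80622624e-05,
   
[... 289 characters left out ...]
2e-02,
       -6.84115541e+01, -1.48167529e+01]), 'joint_velocities': array([-0.07444786, -0.02827525,  0.065761  , -0.02217271,  0.07834728,
       -0.0154454 ]), 'effort': array([-4.13948364e-04, -3.91690421e+01,  1.87935752e+01,  4.23191696e+00,
        1.34442977e-02, -7.13787267e-05]), 'tcp_pos': array([ 0.16289572, -0.60298932,  0.29127642]), 'ee_rot': array([[-9.65445404e-01, -2.60604697e-01, -6.04029537e-04],
       [-2.60605378e-01,  9.65443628e-01,  1.85431951e-03],
       [ 9.99120923e-05,  1.94765760e-03, -9.99998098e-01]]), 'wrist_force': array([-1.21542753,  0.25022191, -0.32571187]), 'moment': array([ 0.05664062, -0.02838217,  0.01542776]), 'gripper_width': 0.9992692147312549}
```

Run:
```python
import cv2
im=cv2.imread("pics/top0.png"); cv2.imwrite("pics/top0c.png",cv2.resize(im[60:330,120:560],None,fx=1.8,fy=1.8,interpolation=cv2.INTER_CUBIC))
```

```text
(no output)
```

View pics/scene0.png

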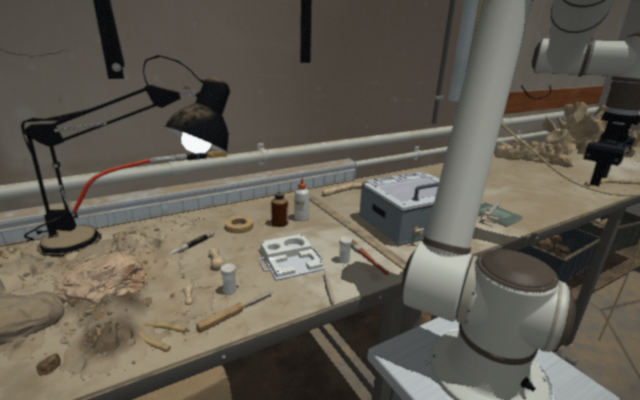

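View pics/top0.png

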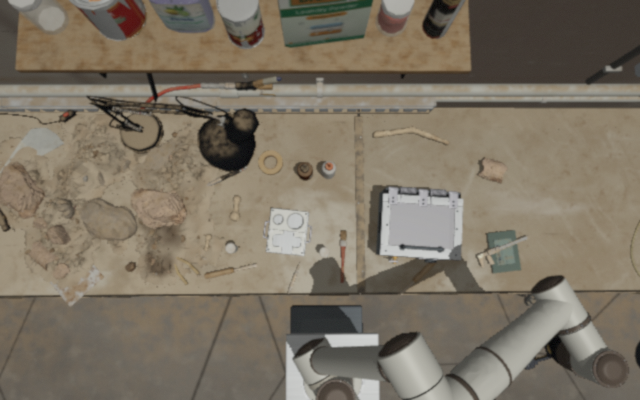

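Top view: vials at (231,247) and (321,250), bones at (236,208) and (208,242), tray at (288,231), chamber at (422,224) with its handle on the near side. I'll look closer.

```bash
cat > h.py <<'E'
import numpy as np, cv2
from station import *
def proj(n,P,st=None):
    m=camera_model(n); P=np.atleast_2d(P).astype(float)
    if n=="wrist":
        T=m["tool_from_camera"]; R=st["ee_rot"]@T[:3,:3]; t=st["tcp_pos"]+st["ee_rot"]@T[:3,3]
    else: R,t=m["orientation"],m["xyz"]
    c=(P-t)@R; c=c*[1,-1,-1]; p=c@m["mtx"].T
    return p[:,:2]/p[:,2:]
def ray(n,uv,z,st=None):
    m=camera_model(n); uv=np.atleast_2d(uv)
    if n=="wrist":
        T=m["tool_from_camera"]; R=st["ee_rot"]@T[:3,:3]; t=st["tcp_pos"]+st["ee_rot"]@T[:3,3]
    else: R,t=m["orientation"],m["xyz"]
    d=np.c_[uv,np.ones(len(uv))]@np.linalg.inv(m["mtx"]).T*[1,-1,-1]@R.T
    z=np.broadcast_to(z,len(uv))
    return t+d*((z-t[2])/d[:,2])[:,None]
E
python3 - <<'E'
from h import *
im=cv2.imread("pics/top0.png"); cv2.imwrite("pics/t1.png",cv2.resize(im[145:285,190:480],None,fx=2.75,fy=2.75,interpolation=cv2.INTER_CUBIC))
for k,uv,z in [("vialL cap",(231,246),.068),("vialR cap",(321,250),.068),("bone1",(236,208),.011),("bone2",(208,242),.011),("tray",(288,231),.008),("handle",(422,248),.166),("glue",(328,168),.15)]:
    p=ray("top",uv,z)[0]; print(k,p.round(3),np.hypot(*p[:2]).round(3))
E
```

```text
vialL cap [0.454 0.338 0.068] 0.567
vialR cap [0.439 0.036 0.068] 0.441
bone1 [0.589 0.333 0.011] 0.676
bone2 [0.47  0.428 0.011] 0.636
tray [0.507 0.15  0.008] 0.529
handle [ 0.442 -0.284  0.166] 0.526
glue [0.705 0.013 0.15 ] 0.705
```

View pics/t1.png

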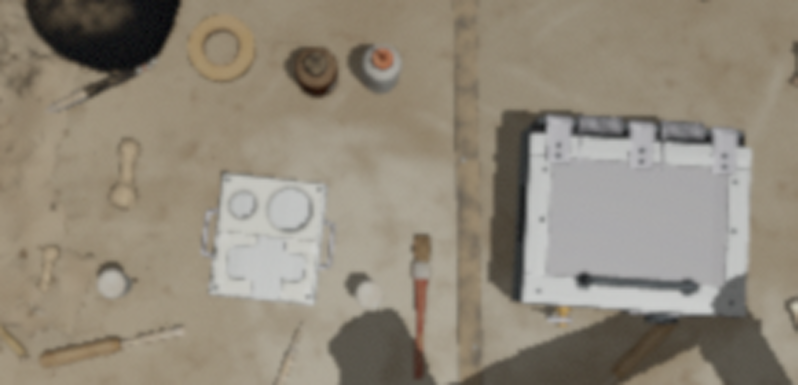

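Left vial (231,247) is farther from the base (0.567 m against 0.441 m), and the bone at (236,208) is the larger one. The nest's wide end and the small hole are on the left (+y). Next I move to a wrist view above the tray side.

```bash
python3 -m inch '[{"hand":0,"slide":[24,35,5],"yaw":1.35},{"hand":0,"slide":[24,35,5],"yaw":1.35},{"hand":0,"slide":[24,35,5],"yaw":1.35},{"hand":0,"slide":[24,35,5],"yaw":1.35},{"hand":0,"slide":[24,35,5],"yaw":1.35},{"hand":0,"slide":[24,35,5],"yaw":1.35},{"hand":0,"slide":[24,35,5],"yaw":1.35},{"hand":0,"slide":[24,35,5],"yaw":1.35}]'
python3 -m inch '[{"hand":0,"slide":[10,50,0],"yaw":1.35},{"hand":0,"slide":[10,50,0],"yaw":1.35},{"hand":0,"slide":[10,50,0],"yaw":1.35},{"hand":0,"slide":[10,50,0],"yaw":1.35},{"hand":0,"slide":[10,50,0],"yaw":1.35},{"hand":0,"slide":[10,50,0],"yaw":1.35},{"hand":0,"slide":[10,50,0],"yaw":1.35},{"hand":0,"slide":[10,50,0],"yaw":1.35},{"hand":0,"slide":[10,50,0],"yaw":1.35},{"hand":0,"slide":[10,50,0],"yaw":1.35}]'
python3 - <<'E'
from h import *
import pickle
s=sense(); im=capture("wrist"); cv2.imwrite("pics/w1.png",im); pickle.dump(s,open("w1.pkl","wb"))
print(s["tcp_pos"],s["ee_rot"].round(3),s["joints"],s["time_s"])
E
```

```text
time_s: 1.1
tcp_pos: [0.4045, -0.251, 0.3425]
ee_rot: [[0.05, -0.999, 0.001], [-0.999, -0.05, 0.0], [-0.0, -0.001, -1.0]]
wrist_force: [-0.9, 0.5, 0.1]
gripper_width: 1.002
time_s: 2.35
tcp_pos: [0.503, 0.2462, 0.3413]
ee_rot: [[0.984, -0.177, -0.002], [-0.177, -0.984, -0.002], [-0.002, 0.002, -1.0]]
wrist_force: [-0.1, -0.3, 0.0]
gripper_width: 1.001
[0.5030303  0.24618304 0.34125947] [[ 0.984 -0.177 -0.002]
 [-0.177 -0.984 -0.002]
 [-0.002  0.002 -1.   ]] [ 4.26532886e+01  1.39640279e+01 -4.09652810e+00 -6.66311358e-03
 -7.20757524e+01  3.71277840e+01] 2.35
```

View pics/w1.png

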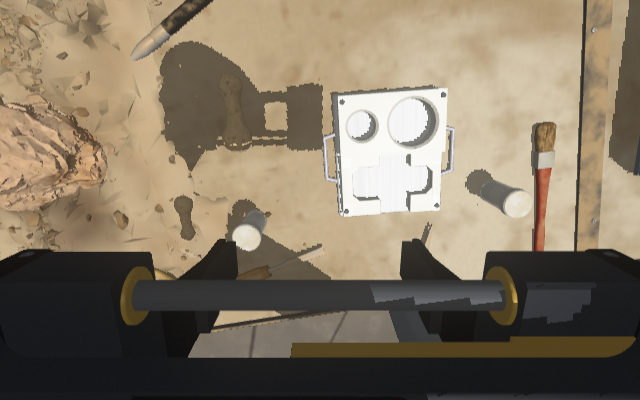

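The wrist view shows bone at (232,110) in shadow, tray around (392,152), vial with cap at (246,237), and the other vial at (515,204). I'll take one brightened crop to get accurate pixels.

Run:
```python
import cv2,numpy as np
im=cv2.imread("pics/w1.png")
a=im[60:255,170:310]; b=im[75:225,320:460]
a=(255*(a/255.)**.55).astype(np.uint8)
b=(255*(b/255.)**1.6).astype(np.uint8)
a=cv2.resize(a,None,fx=3,fy=3,interpolation=cv2.INTER_CUBIC);b=cv2.resize(b,None,fx=2.7,fy=2.7,interpolation=cv2.INTER_CUBIC)
o=np.zeros((585,800,3),np.uint8);o[:a.shape[0],:a.shape[1]]=a;o[:b.shape[0],420:420+b.shape[1]]=b[:,:380]
cv2.imwrite("pics/w1c.png",o)
```

```text
(no output)
```

View pics/w1c.png

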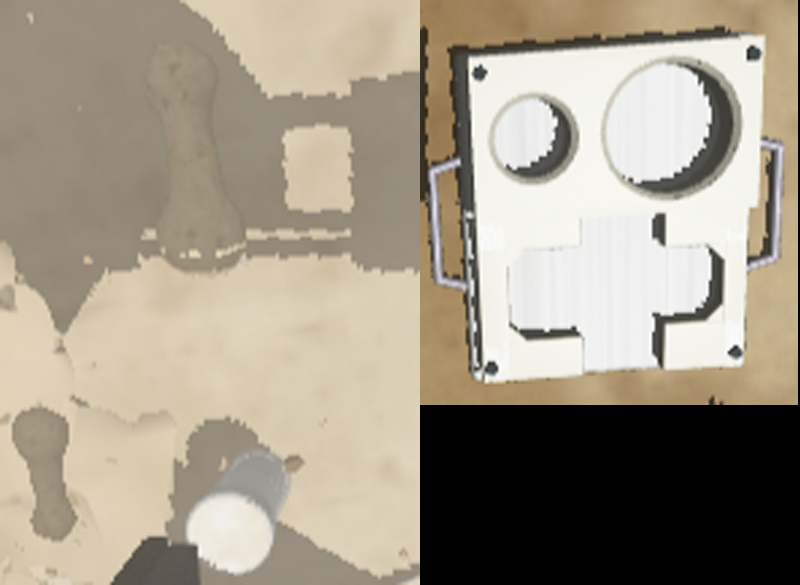

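Run:
```python
from h import *
import pickle
s=pickle.load(open("w1.pkl","rb"))
L=lambda x,y:(170+x/3,60+y/3)
R=lambda x,y:(320+(x-420)/2.7,75+y/2.7)
def q(k,p,z): 
    r=ray("wrist",p,z,s)[0]; print(k,np.round(r[:2]*1000,1)); return r
a=q("small tip",L(180,41),.010);b=q("big tip",L(203,271),.012);sm=q("small c",L(182,72),.013);bg=q("big c",L(201,232),.016);m=q("shaft150",L(190,150),.012)
print("len",np.linalg.norm(a-b)*1e3,"dir",np.degrees(np.arctan2(*(bg-sm)[1::-1])),np.degrees(np.arctan2(*(b-a)[1::-1])))
h=q("hole",R(534,138),.03);H=q("big hole",R(671.5,129),.03);print("sep",np.linalg.norm(h-H)*1e3,"tray y dir",np.degrees(np.arctan2(*(h-H)[1::-1])))
c1,c2=q("bolt",R(479,73),.03),q("bolt",R(753,53),.03);c3,c4=q("b",R(491,369),.02),q("b",R(735,352),.02)
for u,v in((c1,c2),(c3,c4)):print(np.linalg.norm(u-v)*1e3,np.degrees(np.arctan2(*(u-v)[1::-1])))
print(np.linalg.norm(c1[:2]-c3[:2])*1e3)
q("slotL",R(581,325),.02);q("slotR",R(663,325),.02);l=q("pockL",R(508,290),.02);r=q("pockR",R(722,280),.02);print(np.linalg.norm(l-r)*1e3)
q("wideTop",R(540,248),.02);q("wideBot",R(550,340),.02);q("narTop",R(690,247),.02);q("narBot",R(690,320),.02)
v=q("cap",L(230,532),.068);q("vial bot",L(268,472),.0)
# top camera check
print(proj("top",[h,H,v,(a+b)/2]).round(1))
s2=s
```

```text
small tip [633.1 329.1]
big tip [543.6 341.8]
small c [621.4 330.5]
big c [559.6 337.7]
shaft150 [592.  335.1]
len 90.4415540591528 dir 173.3982685426339 171.9179816373797
hole [546.6 185.5]
big hole [539.8 125.8]
sep 60.028905534180225 tray y dir 83.43623571318778
bolt [577.8 204.9]
bolt [565.1  88.5]
b [441.8 220. ]
b [429.4 103.4]
117.07439784497063 83.78288585702525
117.30007535188466 83.92897084119643
136.8186802763034
slotL [455.9 174.5]
slotR [448.9 136.1]
pockL [478.9 206.2]
pockR [465.8 106.6]
100.38718875047398
wideTop [496.  188.6]
wideBot [451.2 190. ]
narTop [484.1 120. ]
narBot [449.1 123.2]
cap [447.2 342. ]
vial bot [448.4 338.1]
[[277.5 219.3]
 [294.7 221.2]
 [229.9 248.2]
 [235.2 208.1]]
```

Run:
```python
from h import *
# lamp head triangulation: head lower-edge / bulb
for z in (.1,.2,.3,.4,.5,.6):
    p=ray("top",[(228,142),(228,170),(243,120)],z); print(z,p[:,:2].round(3).tolist(),proj("scene",p).round(0).tolist())
```

```text
0.1 [[0.804, 0.348], [0.708, 0.346], [0.88, 0.298]] [[189.0, 199.0], [197.0, 211.0], [199.0, 188.0]]
0.2 [[0.779, 0.33], [0.689, 0.328], [0.85, 0.283]] [[193.0, 169.0], [202.0, 179.0], [203.0, 160.0]]
0.3 [[0.754, 0.311], [0.671, 0.31], [0.821, 0.268]] [[198.0, 136.0], [207.0, 144.0], [208.0, 130.0]]
0.4 [[0.73, 0.293], [0.652, 0.292], [0.791, 0.253]] [[204.0, 100.0], [213.0, 105.0], [213.0, 96.0]]
0.5 [[0.705, 0.274], [0.634, 0.273], [0.761, 0.238]] [[210.0, 59.0], [219.0, 61.0], [218.0, 58.0]]
0.6 [[0.68, 0.256], [0.616, 0.255], [0.732, 0.223]] [[217.0, 14.0], [226.0, 13.0], [224.0, 16.0]]
```

Geometry is consistent: hole separation 60.0 mm, bone length about 90 mm, tray width 136.8 mm. Bone_mid ≈ (0.591, 0.335) at 172.7°, nest mid ≈ (0.470, 0.1535), and tray y is at 83.8°. I'll descend low, under the lamp head, and grip.

```bash
python3 -m inch '[{"hand":0,"slide":[3.7,5.3,-21.1],"yaw":0.05},{"hand":0,"slide":[3.7,5.3,-21.1],"yaw":0.05},{"hand":0,"slide":[3.7,5.3,-21.1],"yaw":0.05},{"hand":0,"slide":[3.7,5.3,-21.1],"yaw":0.05},{"hand":0,"slide":[8.8,8.8,-23.2],"yaw":0.05},{"hand":0,"slide":[8.8,8.8,-23.2],"yaw":0.05},{"hand":0,"slide":[8.8,8.8,-25.5],"yaw":0.05},{"hand":0,"slide":[8.8,8.8,-26.7],"yaw":0.05},{"hand":0,"slide":[8.8,8.8,-26.7],"yaw":0.05},{"hand":0,"slide":[8.8,8.8,-26.7],"yaw":0.05}]'
python3 - <<'E'
from h import *
import pickle
s=sense();im=capture("wrist");cv2.imwrite("pics/w2.png",im);pickle.dump(s,open("w2.pkl","wb"));print(s["tcp_pos"],s["wrist_force"])
E
```

```text
time_s: 3.65
tcp_pos: [0.5914, 0.3345, 0.0767]
ee_rot: [[0.992, -0.128, 0.002], [-0.128, -0.992, 0.001], [0.002, -0.001, -1.0]]
wrist_force: [1.0, -0.2, 0.0]
gripper_width: 1.004
[0.59141196 0.33454764 0.0767312 ] [ 1.00212155 -0.20947801  0.01086947]
```

View pics/w2.png

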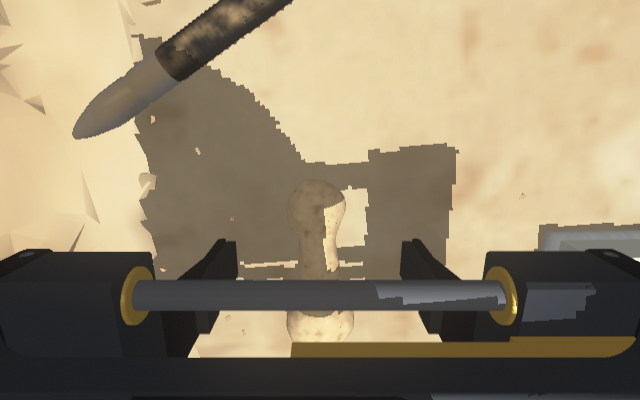

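The bone lies centred between the fingers, along the tool's x (tip at (318,180)). I'll close, then lift a little and read the width.

```bash
python3 -m inch '[{"hand":1,"slide":[0,0,0],"yaw":0},{"hand":1,"slide":[0,0,0],"yaw":0},{"hand":1,"slide":[0,0,0],"yaw":0},{"hand":1,"slide":[0,0,0],"yaw":0},{"hand":1,"slide":[0,0,0],"yaw":0},{"hand":1,"slide":[0,0,0],"yaw":0}]'
python3 - <<'E'
from h import *
import pickle
s=pickle.load(open("w2.pkl","rb")); print(ray("wrist",(318,180),.010,s), proj("wrist",[.5909+.0435*.992,.3347-.0435*.127,.01],s))
E
```

```text
time_s: 4.45
tcp_pos: [0.591, 0.3346, 0.0752]
ee_rot: [[0.992, -0.127, -0.0], [-0.127, -0.992, -0.0], [-0.0, 0.0, -1.0]]
wrist_force: [-0.1, 0.9, -0.5]
gripper_width: 0.4
[[0.63346849 0.32987707 0.01      ]] [[319.27167802 178.65941648]]
```

```bash
python3 -m inch '[{"hand":1,"slide":[0,0,0],"yaw":0},{"hand":1,"slide":[0,0,0],"yaw":0},{"hand":1,"slide":[0,0,0],"yaw":0},{"hand":1,"slide":[0,0,0],"yaw":0}]'
```

```text
time_s: 4.95
tcp_pos: [0.591, 0.3347, 0.0753]
ee_rot: [[0.992, -0.128, 0.0], [-0.128, -0.992, 0.0], [0.0, -0.0, -1.0]]
wrist_force: [-0.2, 0.4, 1.1]
gripper_width: 0.227
```

```bash
python3 -m inch '[{"hand":1,"slide":[0,0,4],"yaw":0},{"hand":1,"slide":[-4,-5,6],"yaw":-0.15},{"hand":1,"slide":[-12.1,-18.1,7],"yaw":-1.551},{"hand":1,"slide":[-12.1,-18.1,7],"yaw":-1.551},{"hand":1,"slide":[-12.1,-18.1,7],"yaw":-1.551},{"hand":1,"slide":[-12.1,-18.1,7],"yaw":-1.551},{"hand":1,"slide":[-12.1,-18.1,7],"yaw":-1.551},{"hand":1,"slide":[-12.1,-18.1,7],"yaw":-1.551},{"hand":1,"slide":[-12.1,-18.1,7],"yaw":-1.551},{"hand":1,"slide":[-12.1,-18.1,7],"yaw":-1.551}]'
python3 -m inch '[{"hand":1,"slide":[0,0,0],"yaw":0},{"hand":1,"slide":[0,0,0],"yaw":0},{"hand":1,"slide":[0,0,0],"yaw":0}]'
python3 - <<'E'
from h import *
import pickle
s=sense();im=capture("wrist");cv2.imwrite("pics/w3.png",cv2.resize(im[60:360,120:520],None,fx=2,fy=2));pickle.dump(s,open("w3.pkl","wb"))
y=s["ee_rot"][:,1];print(s["tcp_pos"],np.degrees(np.arctan2(y[1],y[0])),s["joints"].round(0),s["gripper_width"])
E
```

```text
time_s: 6.2
tcp_pos: [0.4699, 0.1536, 0.1454]
ee_rot: [[-0.111, -0.994, 0.0], [-0.994, 0.111, 0.0], [-0.0, -0.0, -1.0]]
wrist_force: [0.3, -0.0, -0.0]
gripper_width: 0.23
time_s: 6.58
tcp_pos: [0.47, 0.1536, 0.1453]
ee_rot: [[-0.107, -0.994, 0.0], [-0.994, 0.107, 0.0], [-0.0, -0.0, -1.0]]
wrist_force: [-0.3, -0.8, -0.9]
gripper_width: 0.23
[0.46998132 0.15363888 0.14527307] 173.85400642312723 [ 37.  19. -29.  -0. -42. -43.] 0.23041054883037443
```

View pics/w3.png

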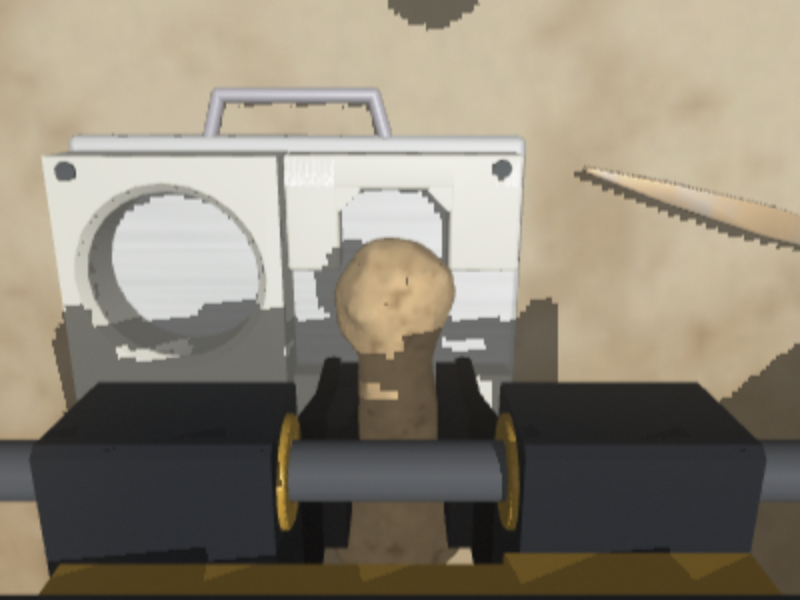

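The bone is held level. It is laterally centred on the pocket (both at crop column 394), with the small knuckle at the narrow end. A quick axial check follows.

Run:
```python
from h import *
import pickle
s=pickle.load(open("w3.pkl","rb"))
C=lambda x,y:(120+x/2,60+y/2)
tx=np.array([.9942,-.108]);ty=np.array([.108,.9942])
for k,p,z in(("tip",C(392,238),.083),("pocket",C(392,188),.02),("pL",C(338,210),.02),("pR",C(451,225),.02),("bL",C(336,300),.085),("bR",C(454,290),.085),("bigholeL",C(76,270),.03),("bigholeR",C(267,270),.03)):
    r=ray("wrist",p,z,s)[0][:2]*1e3; print(k,r.round(1),"tx %.1f ty %.1f"%(r@tx,r@ty))
```

```text
tip [466.2 110.2] tx 451.5 ty 159.9
pocket [466.2 106.9] tx 451.9 ty 156.6
pL [484.7 112.2] tx 469.7 ty 163.9
pR [448.1 121.2] tx 432.4 ty 168.9
bL [481.1 123.4] tx 465.0 ty 174.7
bR [452.7 124. ] tx 436.7 ty 172.2
bigholeL [570.2 120.9] tx 553.8 ty 181.7
bigholeR [508.9 127.5] tx 492.2 ty 181.7
```

Axial play is 3.3 mm and the lateral offset under 0.5 mm. Lowering and releasing.

```bash
python3 -m inch '[{"hand":1,"slide":[0,0,-4],"yaw":0},{"hand":1,"slide":[0,0,-5.2],"yaw":0},{"hand":1,"slide":[0,0,-5.8],"yaw":0},{"hand":1,"slide":[0,0,-6.1],"yaw":0},{"hand":1,"slide":[0,0,-6.1],"yaw":0},{"hand":1,"slide":[0,0,-6.1],"yaw":0}]'
```

```text
time_s: 7.38
tcp_pos: [0.4703, 0.1539, 0.0849]
ee_rot: [[-0.108, -0.994, 0.001], [-0.994, 0.108, 0.001], [-0.001, -0.001, -1.0]]
wrist_force: [-0.6, 0.2, -1.0]
gripper_width: 0.231
```

The block starts 37 mm from the nest, so I'll open only partly.

```bash
python3 -m inch '[{"hand":0.6,"slide":[0,0,-0.1],"yaw":0},{"hand":0.6,"slide":[0,0,-0.1],"yaw":0},{"hand":0.6,"slide":[0,0,-0.1],"yaw":0},{"hand":0.6,"slide":[0,0,3],"yaw":0},{"hand":0.6,"slide":[0,0,8],"yaw":0},{"hand":0.6,"slide":[0,0,13],"yaw":0},{"hand":0.6,"slide":[0,0,17],"yaw":0},{"hand":0.6,"slide":[0,0,17],"yaw":0}]'
python3 - <<'E'
from h import *
import pickle
s=sense();im=capture("wrist");cv2.imwrite("pics/w4.png",im[60:360]);pickle.dump(s,open("w4.pkl","wb"))
E
```

```text
time_s: 8.38
tcp_pos: [0.4713, 0.1544, 0.2579]
ee_rot: [[-0.107, -0.994, 0.007], [-0.994, 0.107, 0.004], [-0.005, -0.007, -1.0]]
wrist_force: [0.4, 0.4, -0.8]
gripper_width: 0.4
```

View pics/w4.png

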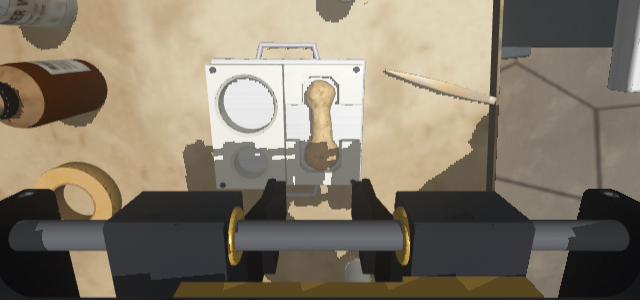

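The bone is in the nest, big knuckle in the wide end (image (322,155)). Now I move over the far vial and measure its cap numerically.

```bash
python3 -m inch '[{"hand":0,"slide":[-2.2,18.6,-5.3],"yaw":0},{"hand":0,"slide":[-2.2,18.6,-5.3],"yaw":0},{"hand":0,"slide":[-2.2,18.6,-5.3],"yaw":0},{"hand":0,"slide":[-2.2,18.6,-5.3],"yaw":0},{"hand":0,"slide":[-2.2,18.6,-5.3],"yaw":0},{"hand":0,"slide":[-2.2,18.6,-5.3],"yaw":0}]'
cat > cap.py <<'E'
from h import *
import sys
def cap(z,exp,name):
    s=sense();im=capture("wrist");cv2.imwrite(name,im)
    p=proj("wrist",[*exp,z],s)[0];print("tcp",s["tcp_pos"].round(4),"pred px",p.round(1))
    hsv=cv2.cvtColor(im,cv2.COLOR_BGR2HSV)
    for t in(150,180,200):
        m=((hsv[...,1]<45)&(hsv[...,2]>t)).astype(np.uint8)
        n,l,st,c=cv2.connectedComponentsWithStats(m)
        for i in range(1,n):
            if st[i,4]>150 and np.hypot(*(c[i]-p))<80:
                x,y,w,h,a=st[i]; k=[x+(w-1)/2,y+(h-1)/2]; print(t,st[i],c[i].round(1),ray("wrist",[k,c[i]],z,s)[:,:2].round(4).tolist())
E
python3 -c "
from cap import *
cap(.068,(.4475,.3405),'pics/w5.png')"
```

```text
time_s: 9.18
tcp_pos: [0.448, 0.3384, 0.2011]
ee_rot: [[-0.109, -0.994, -0.001], [-0.994, 0.109, -0.001], [0.001, 0.001, -1.0]]
wrist_force: [0.2, -0.6, 0.2]
gripper_width: 0.967
tcp [0.448  0.3384 0.2011] pred px [318.8 221.1]
150 [297 185  46  37 735] [320.6 210. ] [[0.4456, 0.3271], [0.4454, 0.3324]]
150 [298 229  43   8 224] [318.3 232.5] [[0.4483, 0.3492], [0.4488, 0.3491]]
180 [298 202  45  20 634] [319.9 212.1] [[0.4459, 0.3334], [0.446, 0.3338]]
180 [299 229  42   8 219] [318.7 232.5] [[0.448, 0.3492], [0.4485, 0.3491]]
200 [299 202  44  20 605] [320.  212.3] [[0.4455, 0.3334], [0.446, 0.334]]
200 [299 230  42   7 177] [318.6 232.9] [[0.448, 0.3496], [0.4486, 0.3495]]
```

```bash
python3 -c "
import cv2
im=cv2.imread('pics/w5.png');cv2.imwrite('pics/w5c.png',cv2.resize(im[160:260,250:390],None,fx=5,fy=5,interpolation=cv2.INTER_CUBIC))"
```

```text
(no output)
```

View pics/w5c.png

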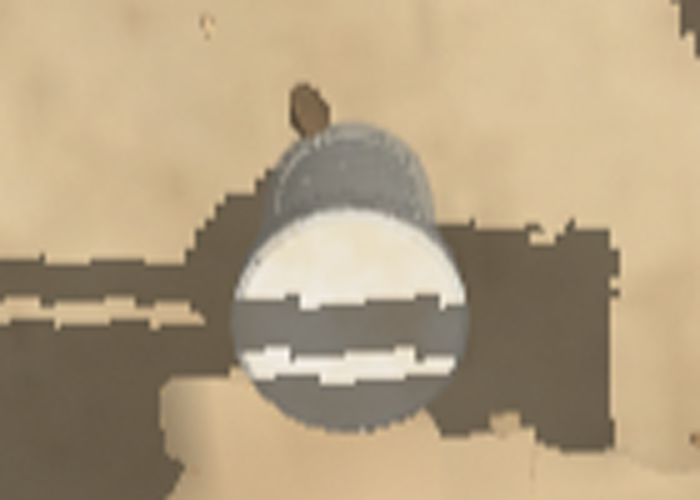

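Cap ellipse is at px (320, 223.9), 47 px wide as expected.

```bash
python3 -c "
from h import *
s=sense();print(s['tcp_pos'],ray('wrist',[(320,223.9),(319.8,223.4)],.068,s).round(4))"
```

```text
[0.44816187 0.33833865 0.20139958] [[0.4471 0.3429 0.068 ]
 [0.4472 0.3425 0.068 ]]
```

```bash
python3 -m inch '[{"hand":0,"slide":[-0.1,0.3,-3],"yaw":0},{"hand":0,"slide":[-0.1,0.3,-6],"yaw":0},{"hand":0,"slide":[-0.1,0.3,-8.7],"yaw":0},{"hand":0,"slide":[-0.1,0.3,-8.7],"yaw":0},{"hand":0,"slide":[-0.1,0.3,-8.7],"yaw":0},{"hand":0,"slide":[-0.1,0.3,-8.7],"yaw":0}]'
python3 -m inch '[{"hand":1,"slide":[0,0,0],"yaw":0},{"hand":1,"slide":[0,0,0],"yaw":0},{"hand":1,"slide":[0,0,0],"yaw":0},{"hand":1,"slide":[0,0,0],"yaw":0},{"hand":1,"slide":[0,0,0],"yaw":0},{"hand":1,"slide":[0,0,0],"yaw":0},{"hand":1,"slide":[0,0,0],"yaw":0},{"hand":1,"slide":[0,0,0],"yaw":0}]'
```

```text
time_s: 9.98
tcp_pos: [0.4476, 0.343, 0.1159]
ee_rot: [[-0.108, -0.994, 0.002], [-0.994, 0.108, 0.002], [-0.003, -0.002, -1.0]]
wrist_force: [-0.3, 0.2, 0.6]
gripper_width: 1.001
time_s: 10.98
tcp_pos: [0.447, 0.3426, 0.1142]
ee_rot: [[-0.108, -0.994, -0.0], [-0.994, 0.108, -0.0], [0.0, 0.0, -1.0]]
wrist_force: [0.0, -0.2, -0.1]
gripper_width: 0.384
```

```bash
python3 -m inch '[{"hand":1,"slide":[0,0,4],"yaw":0},{"hand":1,"slide":[3,-5,6],"yaw":0},{"hand":1,"slide":[9.95,-15.75,6],"yaw":0},{"hand":1,"slide":[9.95,-15.75,6],"yaw":0},{"hand":1,"slide":[9.95,-15.75,4.5],"yaw":0},{"hand":1,"slide":[9.95,-15.75,4],"yaw":0},{"hand":1,"slide":[9.95,-15.75,4],"yaw":0},{"hand":1,"slide":[9.95,-15.75,4],"yaw":0},{"hand":1,"slide":[9.95,-15.75,4],"yaw":0}]'
python3 -c "
from h import *
im=capture('wrist');s=sense();print(s['tcp_pos'],s['gripper_width']);cv2.imwrite('pics/w6.png',cv2.resize(im[60:360,170:470],None,fx=2,fy=2))"
```

```text
time_s: 12.1
tcp_pos: [0.5463, 0.1861, 0.1547]
ee_rot: [[-0.106, -0.994, 0.001], [-0.994, 0.106, 0.0], [-0.0, -0.001, -1.0]]
wrist_force: [0.1, 0.3, -0.4]
gripper_width: 0.38
[0.54635554 0.18596893 0.1546836 ] 0.3840733232410529
```

View pics/w6.png

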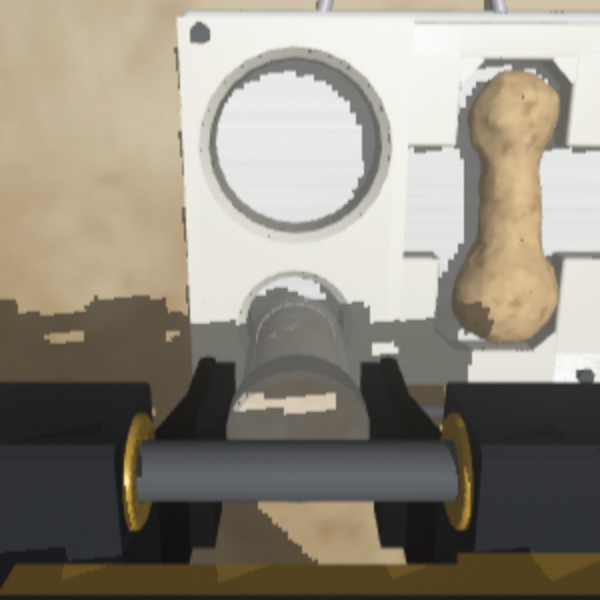

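The vial is upright over the small hole: foot centre about crop column 300, hole centre about 297. I'll shift 0.5 mm in x and insert gently.

```bash
python3 -m inch '[{"hand":1,"slide":[0.05,0,-0.8],"yaw":0},{"hand":1,"slide":[0.05,0,-1.3],"yaw":0},{"hand":1,"slide":[0.05,0,-1.8],"yaw":0},{"hand":1,"slide":[0.05,0,-2.2],"yaw":0},{"hand":1,"slide":[0.05,0,-2.2],"yaw":0}]'
```

```text
time_s: 12.78
tcp_pos: [0.5469, 0.185, 0.1318]
ee_rot: [[-0.108, -0.994, -0.001], [-0.994, 0.108, -0.001], [0.001, 0.001, -1.0]]
wrist_force: [-0.6, 0.4, 0.7]
gripper_width: 0.38
```

Entered the hole without contact force. I'll go on to the floor and release.

```bash
python3 -m inch '[{"hand":1,"slide":[0,0,-0.5],"yaw":0},{"hand":1,"slide":[0,0,-0.8],"yaw":0},{"hand":1,"slide":[0,0,-1],"yaw":0},{"hand":1,"slide":[0,0,-1],"yaw":0},{"hand":1,"slide":[0,0,-1],"yaw":0}]'
```

```text
time_s: 13.4
tcp_pos: [0.547, 0.1852, 0.1223]
ee_rot: [[-0.108, -0.994, 0.0], [-0.994, 0.108, 0.0], [-0.0, -0.0, -1.0]]
wrist_force: [-0.2, 0.4, -1.0]
gripper_width: 0.376
```

```bash
python3 -m inch '[{"hand":0.3,"slide":[0,0,0],"yaw":0},{"hand":0.3,"slide":[0,0,0],"yaw":0},{"hand":0.3,"slide":[0,0,0],"yaw":0},{"hand":0.3,"slide":[0,0,0],"yaw":0},{"hand":0.3,"slide":[0,0,3],"yaw":0},{"hand":0.3,"slide":[0,0,9],"yaw":0},{"hand":0.3,"slide":[0,0,15],"yaw":0},{"hand":0.3,"slide":[0,0,20],"yaw":0},{"hand":0.3,"slide":[0,0,20],"yaw":0}]'
python3 -c "
from h import *
s=sense();im=capture('wrist');print(s['tcp_pos']);cv2.imwrite('pics/w7.png',im)"
python3 -m inch '[{"hand":0,"slide":[-10.7,-38.5,4],"yaw":0},{"hand":0,"slide":[-10.7,-38.5,4],"yaw":0},{"hand":0,"slide":[-10.7,-38.5,4],"yaw":0},{"hand":0,"slide":[-10.7,-38.5,4],"yaw":0},{"hand":0,"slide":[-10.7,-38.5,4],"yaw":0},{"hand":0,"slide":[-10.7,-38.5,4],"yaw":0},{"hand":0,"slide":[-10.7,-38.5,4],"yaw":0},{"hand":0,"slide":[-10.7,-38.5,4],"yaw":0},{"hand":0,"slide":[-10.7,-38.5,4],"yaw":0}]'
python3 -c "
from h import *
import pickle
s=sense();im=capture('wrist');print(s['tcp_pos']);cv2.imwrite('pics/w8.png',im);pickle.dump(s,open('w8.pkl','wb'))
a=cv2.imread('pics/w7.png')[80:400,180:500];
o=np.zeros((600,800,3),np.uint8);b=cv2.resize(im[0:240],(640,240));o[:360]=0
o[:300,:800]=cv2.resize(im[0:240],(800,300));o[300:600,:300]=cv2.resize(a,(300,300));cv2.imwrite('pics/m1.png',o)"
```

```text
time_s: 14.52
tcp_pos: [0.5484, 0.1858, 0.3277]
ee_rot: [[-0.107, -0.994, 0.01], [-0.994, 0.107, 0.005], [-0.006, -0.009, -1.0]]
wrist_force: [0.4, 0.1, -1.2]
gripper_width: 0.7
[0.54843703 0.1857912  0.32766762]
time_s: 15.7
tcp_pos: [0.4398, -0.1994, 0.3611]
ee_rot: [[-0.108, -0.994, -0.002], [-0.994, 0.108, 0.001], [-0.0, 0.002, -1.0]]
wrist_force: [0.5, 0.4, -0.2]
gripper_width: 0.999
[ 0.4398054  -0.19939412  0.3610721 ]
```

View pics/m1.png

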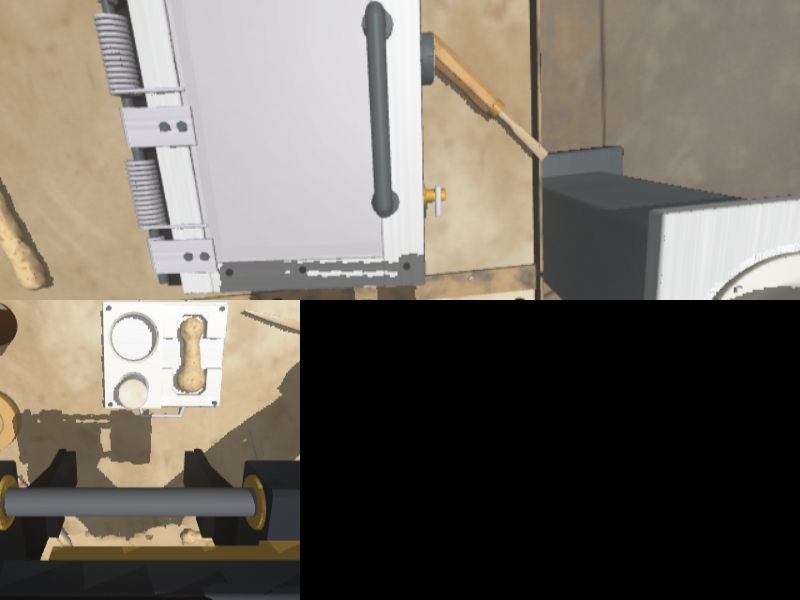

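Vial and bone are both in their nests (lower inset). The handle bar runs from px (300,16) to (308,162), with its spring hinge on the left. Now the handle's position.

Run:
```python
from h import *
import pickle
s=pickle.load(open("w8.pkl","rb"))
f=lambda x,y:(x/1.25,y/1.25)
P=ray("wrist",[f(374,22),f(384.5,202)],.166,s);print(P.round(4),np.linalg.norm(P[0]-P[1]))
d=(P[1]-P[0]);a=np.arctan2(d[1],d[0]);print("bar dir",np.degrees(a))
S=ray("wrist",[f(117,42),f(146,192)],.120,s);print("spring",S.round(4));e=S[1]-S[0];print(np.degrees(np.arctan2(e[1],e[0])))
h=P.mean(0);n=np.array([np.sin(a),-np.cos(a)]);print("handle",h.round(4),"hinge",(h[:2]+.19*n).round(4),"spring dist",(S[:,:2]-h[:2])@n)
# top check
t=cv2.imread("pics/top0.png");print(proj("top",P).round(1),"obs",[(190+583/2.75,145+280/2.75),(190+692/2.75,145+288/2.75)])
print(ray("top",[(190+583/2.75,145+280/2.75),(190+692/2.75,145+288/2.75)],.166).round(4))
# fine: grasp x at the middle:
```

```text
[[ 0.4384 -0.3426  0.166 ]
 [ 0.445  -0.2309  0.166 ]] 0.11194711276324083
bar dir 86.61668714868652
spring [[ 0.6262 -0.3604  0.12  ]
 [ 0.6352 -0.2523  0.12  ]]
85.19741165301666
handle [ 0.4417 -0.2867  0.166 ] hinge [ 0.6313 -0.298 ] spring dist [0.18851451 0.19120108]
[[440.2 249.2]
 [405.3 247.3]] obs [(402.0, 246.8181818181818), (441.6363636363636, 249.72727272727275)]
[[ 0.4466 -0.2205  0.166 ]
 [ 0.4365 -0.3471  0.166 ]]
```

Handle is at (0.4417, −0.287), bar direction ≈86.4°, hinge 190 mm behind it, matching the springs; the top camera agrees. Approach with half-open jaws.

```bash
python3 -m inch '[{"hand":0.4,"slide":[0.2,-8.7,-3],"yaw":0.045},{"hand":0.4,"slide":[0.2,-8.7,-5],"yaw":0.045},{"hand":0.4,"slide":[0.2,-8.7,-8],"yaw":0.045},{"hand":0.4,"slide":[0.2,-8.7,-11],"yaw":0.045},{"hand":0.4,"slide":[0.2,-8.7,-13],"yaw":0.045},{"hand":0.4,"slide":[0.2,-8.7,-14.1],"yaw":0.045},{"hand":0.4,"slide":[0.2,-8.7,-14.1],"yaw":0.045},{"hand":0.4,"slide":[0.2,-8.7,-14.1],"yaw":0.045}]'
python3 -m inch '[{"hand":1,"slide":[0,0,0],"yaw":0},{"hand":1,"slide":[0,0,0],"yaw":0},{"hand":1,"slide":[0,0,0],"yaw":0},{"hand":1,"slide":[0,0,0],"yaw":0},{"hand":1,"slide":[0,0,0],"yaw":0},{"hand":1,"slide":[0,0,0],"yaw":0},{"hand":1,"slide":[0,0,0],"yaw":0},{"hand":1,"slide":[0,0,0],"yaw":0},{"hand":1,"slide":[0,0,0],"yaw":0}]'
```

```text
time_s: 16.75
tcp_pos: [0.4427, -0.2868, 0.2222]
ee_rot: [[-0.062, -0.998, 0.002], [-0.998, 0.062, -0.001], [0.001, -0.002, -1.0]]
wrist_force: [1.0, 0.7, 0.9]
gripper_width: 0.602
time_s: 17.88
tcp_pos: [0.4424, -0.2869, 0.2213]
ee_rot: [[-0.063, -0.998, 0.001], [-0.998, 0.063, -0.0], [0.0, -0.001, -1.0]]
wrist_force: [3.3, 0.8, -0.9]
gripper_width: 0.126
```

Bar gripped (11 mm). I'll lift along the arc to about 0.8 rad.

```bash
python3 -m inch '[{"hand":1,"slide":[0.2,0,0.9],"yaw":0},{"hand":1,"slide":[0.55,-0.05,1.85],"yaw":0},{"hand":1,"slide":[1.3,-0.1,3.7],"yaw":0},{"hand":1,"slide":[2.2,-0.15,5.4],"yaw":0},{"hand":1,"slide":[3.3,-0.2,7.05],"yaw":0},{"hand":1,"slide":[4.5,-0.3,8.55],"yaw":0},{"hand":1,"slide":[5.9,-0.4,9.95],"yaw":0},{"hand":1,"slide":[7.4,-0.5,11.15],"yaw":0},{"hand":1,"slide":[7.4,-0.5,11.15],"yaw":0},{"hand":1,"slide":[7.4,-0.5,11.15],"yaw":0}]'
```

```text
time_s: 19.12
tcp_pos: [0.5134, -0.2921, 0.3338]
ee_rot: [[-0.063, -0.998, -0.006], [-0.998, 0.063, -0.0], [0.0, 0.006, -1.0]]
wrist_force: [-5.5, -0.3, 3.8]
gripper_width: 0.123
```

```bash
python3 -m inch '[{"hand":1,"slide":[0.7,-0.05,0.6],"yaw":0},{"hand":1,"slide":[1.5,-0.1,1.15],"yaw":0},{"hand":1,"slide":[2.3,-0.15,1.65],"yaw":0},{"hand":1,"slide":[3.2,-0.2,2.1],"yaw":0},{"hand":1,"slide":[4.1,-0.25,2.5],"yaw":0},{"hand":1,"slide":[4.1,-0.25,2.5],"yaw":0},{"hand":1,"slide":[4.1,-0.25,2.5],"yaw":0}]'
```

```text
time_s: 20.0
tcp_pos: [0.557, -0.2953, 0.3594]
ee_rot: [[-0.063, -0.998, 0.001], [-0.998, 0.063, -0.002], [0.002, -0.001, -1.0]]
wrist_force: [-3.7, -4.1, 5.3]
gripper_width: 0.127
```

```bash
python3 -m inch '[{"hand":1,"slide":[0.4,0,0.25],"yaw":0},{"hand":1,"slide":[0.8,-0.05,0.4],"yaw":0},{"hand":1,"slide":[1.3,-0.1,0.6],"yaw":0},{"hand":1,"slide":[1.75,-0.1,0.75],"yaw":0},{"hand":1,"slide":[2.2,-0.15,0.85],"yaw":0},{"hand":1,"slide":[2.7,-0.2,1.0],"yaw":0},{"hand":1,"slide":[2.7,-0.2,1.0],"yaw":0},{"hand":1,"slide":[2.7,-0.2,1.0],"yaw":0},{"hand":1,"slide":[2.7,-0.2,1.0],"yaw":0}]'
python3 - <<'E'
from h import *
s=sense();im=capture("top");cv2.imwrite("pics/top2.png",im)
d=s["tcp_pos"]-[.4424,-.2869,.2213];c=np.hypot(d[0]/.998,d[2]);print(s["tcp_pos"].round(4),"chord",2*np.arcsin(c/2/.1955),"x",np.arccos((.19-d[0]/.998)/.1955)-.2375)
E
```

```text
time_s: 21.12
tcp_pos: [0.584, -0.2972, 0.3682]
ee_rot: [[-0.063, -0.998, 0.001], [-0.998, 0.063, -0.002], [0.002, -0.001, -1.0]]
wrist_force: [-1.9, -5.7, 2.5]
gripper_width: 0.125
[ 0.584  -0.2972  0.3682] chord 1.0993639108314972 x 1.084868593734109
```

Past balance (≈1.09 rad). Now I ease back to about 0.94.

```bash
python3 -m inch '[{"hand":1,"slide":[-0.5,0.05,-0.15],"yaw":0},{"hand":1,"slide":[-1,0.05,-0.3],"yaw":0},{"hand":1,"slide":[-1.5,0.1,-0.45],"yaw":0},{"hand":1,"slide":[-2,0.15,-0.65],"yaw":0},{"hand":1,"slide":[-2.5,0.2,-0.85],"yaw":0},{"hand":1,"slide":[-2.9,0.2,-1.0],"yaw":0},{"hand":1,"slide":[-2.9,0.2,-1.0],"yaw":0},{"hand":1,"slide":[-2.9,0.2,-1.0],"yaw":0},{"hand":1,"slide":[-2.9,0.2,-1.0],"yaw":0},{"hand":1,"slide":[-2.9,0.2,-1.0],"yaw":0}]'
python3 - <<'E'
from h import *
s=sense()
d=s["tcp_pos"]-[.4424,-.2869,.2213];c=np.hypot(d[0]/.998,d[2]);print(s["tcp_pos"].round(4),"chord",2*np.arcsin(c/2/.1955),"x",np.arccos((.19-d[0]/.998)/.1955)-.2375,s["gripper_width"])
a=capture("scene");b=capture("top")
# predicted hatch side (+y edge): hinge -> free edge, corners for several angles
u=np.array([.9978,-.0663,0]);v=np.array([.0663,.9978,0]);k=np.array([0,0,1]);H=np.array([.6313,-.298,.12])
A=cv2.resize(a[120:270,330:490],None,fx=4,fy=4,interpolation=cv2.INTER_CUBIC)[:600]
B=cv2.resize(b[150:290,360:500],None,fx=2.5,fy=2.5)
for th,col in((.85,(255,0,0)),(.95,(0,255,0)),(1.05,(0,0,255))):
    e=-u*np.cos(th)+k*np.sin(th);n=u*np.sin(th)+k*np.cos(th)
    for w in(.133,):
        p=[H+v*w+n*.009+e*t for t in(0.02,.202)]
        q=proj("scene",p);q=((q-[330,120])*4).astype(int)
        cv2.circle(A,tuple(map(int,q[1])),3,col,-1);print(th,q.tolist())
o=np.zeros((600,800,3),np.uint8)
o[:A.shape[0],:A.shape[1]]=A[:600,:640]; 
cv2.imwrite("pics/f1.png",o)
E
```

```text
time_s: 22.42
tcp_pos: [0.5557, -0.295, 0.3585]
ee_rot: [[-0.063, -0.998, 0.004], [-0.998, 0.063, -0.002], [0.002, -0.004, -1.0]]
wrist_force: [-1.1, -4.8, 2.7]
gripper_width: 0.123
[ 0.5557 -0.295   0.3585] chord 0.9457911750340665 x 0.9315888870556575 0.12312584523927099
0.85 [[123, 233], [229, 106]]
0.95 [[122, 231], [217, 84]]
1.05 [[121, 230], [204, 65]]
```

View pics/f1.png

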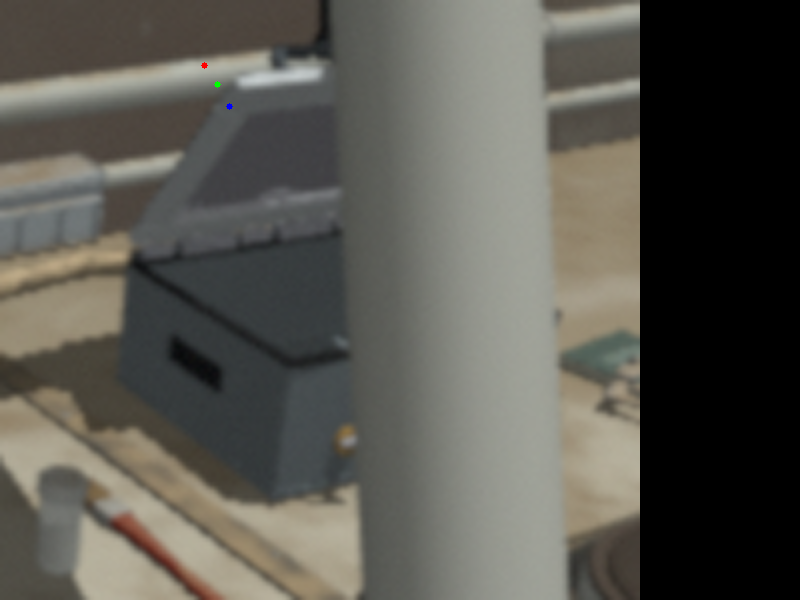

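The picture shows the hatch's upper corner at about (221,86), by the green 0.95 rad mark. Raised, gripped and still: handing in.

```bash
python3 -m inch '[{"hand":1,"slide":[0,0,0],"yaw":0},{"hand":1,"slide":[0,0,0],"yaw":0},{"hand":1,"slide":[0,0,0],"yaw":0},{"hand":1,"slide":[0,0,0],"yaw":0}]' && python3 -c "
from station import *
print(finish_job())"
```

```text
time_s: 23.02
tcp_pos: [0.5557, -0.295, 0.3585]
ee_rot: [[-0.063, -0.998, 0.004], [-0.998, 0.063, -0.002], [0.002, -0.004, -1.0]]
wrist_force: [0.2, -5.3, 2.2]
gripper_width: 0.127
the job is handed in; nothing more can be done
None
```

The job is done and handed in at 23 s: the tray is loaded and the gripper is holding the hatch still, just below its balance point.

- **Bone:** the larger toe bone lies in its nest with the big knuckle in the wide end. Before lowering, about 3 mm of play showed at the tip, and later pictures show it seated.
- **Vial:** the farther of the two matching vials stands in the 34 mm hole. It went in with no noticeable force, to the depth expected for the hole's floor, and the picture after release shows it upright.
- **Hatch:** I lifted it to about 1.09 rad, past the balance point at 1.00. I then eased it back to about 0.94 rad.
- **Hatch angle checks:** two estimates from the arm's position gave 0.93 and 0.95 rad, and a scene picture roughly agreed at 0.93–0.95. The measured arc differed from the one I computed by about 3–4 mm, so the angle is uncertain by about 0.02 rad.
- **Forces:** the gripper carries a steady side force of about 5 N. No reading taken between moves was above about 7 N.
- **Not checked:** I never moved near the bottles and tape or touched the brush, but I took no final picture to confirm all of them. I also could not read the spring's pull clearly near balance, because the side force from the slightly mismatched arc masked it.

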